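# Unstack the freshly painted model wheels onto their drying pads

## Robot

A 7-joint arm with a two-finger parallel gripper is mounted at the origin on the work surface. World frame = base frame: x ahead of the robot, y to its left, z up, the work surface at z = 0. Lengths are in m, angles in degrees, forces in N, time in s.
With the tool pointing down it reaches from about 0.35 to 0.9 m from the base axis. Payload 19.9 kg.
Tool frame: the origin (TCP) lies midway between the tips of the shut fingers; the grasp point (between the pads) lies ctrl.grip_point_offset behind it (ctrl.grip_point_offset is the distance from the TCP to the grasp point, in m); z points along the fingers, y is the line along which they close (so a half turn about z gives the same grasp; the last joint's range is limited). The gripper opens to 94 mm and grips with 3 to 60 N. Pads are 16 mm wide; open, the fingers measure 119 mm over their backs; the gripper's body (75 mm by 177 mm) begins 78 mm behind the grasp point.
Start: joints at [61.163, 23.915, -0.59, 92.452, 0.269, 63.638, -3.037], TCP at [0.278, -0.56, 0.205] pointing down, gripper open.
Joint ranges: [-161.28, 161.28], [-22.2, 115.67], [-73.04, 71.86], [3.21, 147.25], [-68.34, 248.33], [10.77, 114.83], [-161.83, 161.83]. Speed limits (degrees/s): [108.29, 108.29, 136.94, 136.94, 172.46, 172.46, 172.46].

## Interface

Orientations are given as a 3x3 rotation matrix whose columns are the frame's x, y, z axes.
In Python, from bench import ctrl gives the robot as it stands. Calls block until the motion is done:
- ctrl.move_ptp(position, orientation): joint-space move of the TCP to a pose.
- ctrl.movel(position, rotation=None, rate=0.15, max_force=None): straight line of the TCP; rotation=None keeps the orientation; rate is the mean speed in m/s. With max_force (N) it stops when the force on the tool has changed by that much, and returns True; else False.
- ctrl.goto_joints(angles): joint-space move.
- ctrl.set_gripper(opening): opening from 0.0 (shut) to 1.0 (fully open); the grip force is fixed at half the most; returns when the fingers have stopped.
- ctrl.sleep(seconds).
- ctrl.solve_ik(position, orientation): joint angles nearest the present ones, or None.
- ctrl.get_obs(): the state.
- ctrl.grab_frame(name): name is "side" or "top"; returns the picture (400x640x3 uint8, blue, green, red); there is no depth.
- ctrl.get_calibration(name): a dict with "camera_matrix" (3x3 intrinsics, pixels), "distortion" ([k1, k2, p1, p2, k3] as OpenCV has them; the pictures are not rectified), "R" (3x3) and "t" (3): a world point X has camera coordinates R X + t. Camera axes: x right, y down, z forward; pixel columns grow to the right and rows downward; lengths in m; the calibration is good to about 2 mm. A picture is of the moment at which its call begins. get_calibration takes no time and is no camera call.
A pose or a line that the arm cannot do raises ctrl.Unreachable and nothing moves.
- ctrl.hand_in(): hands the job in; it is judged then, once.
Trained networks look in the newest picture that a camera, given by its name, has taken for a name from the list of things; names that differ only in an ending like _2 or _b are one class to them, and where a whole thing is asked for, a point or a joint stands for the part that bears it (a point fixed in the world has none). Each returns a list of dicts, best first, with "p" (0 to 1); they miss things now and then, are a little off and sometimes report something else, mostly with a low value. They report only what shows in the picture. A call takes as long as a camera call. They do not tell look-alikes from the thing itself.
- ctrl.silhouettes(camera, label): "pixels" (400x640 bool, what is visible of it) and "extent" ([centre column, centre row, width, height] in pixels, round what is visible of it).
The state is a dict: "t": time; "joints": joint angles; "dq": joint speeds; "effort": joint torques, N m; "ee_pos": TCP position; "tool_rot": TCP orientation; "force": force on the tool from outside, world axes, zero at the start; "wrist_torque": the same for the moment, N m; "grip_width": opening from 0.0 (shut) to 1.0 (fully open); "gripper_force": force on a finger pad.
Only numpy, scipy, OpenCV 4.12 (cv2) and the standard library are available. Lean on these libraries where they do the work, as an engineer would, in place of code of your own. Each camera call takes 0.05 s, during which the arm holds its last target. There are 200 camera calls.

## Task

The four painted model wheels are piled up in one stack: take it apart and lay each wheel flat, face up, in the middle of the drying pad of its own colour. Set the wheels down without dropping them or tipping them over, let go of them all, and leave the glue bottle and the steel paint cup standing where they are.

Things in the scene. Friction and masses are not known exactly. Their poses are not given: they have to be found in the camera images.
- wheel_red: loose red model wheel: a flat disc 64 mm in diameter and 18 mm thick with red rim and spokes, black between the spokes and a steel-coloured hub; starts face up on the work surface (bottom of the stack). Both faces are flat. Origin: centre of its underside; z points up out of its face.
- wheel_blue: loose blue model wheel: a flat disc 52 mm in diameter and 18 mm thick with blue rim and spokes, black between the spokes and a steel-coloured hub; starts face up on the red wheel. Both faces are flat. Origin: centre of its underside; z points up out of its face.
- wheel_yellow: loose yellow model wheel: a flat disc 40 mm in diameter and 18 mm thick with yellow rim and spokes, black between the spokes and a steel-coloured hub; starts face up on the blue wheel. Both faces are flat. Origin: centre of its underside; z points up out of its face.
- wheel_green: loose green model wheel: a flat disc 28 mm in diameter and 18 mm thick with green rim and spokes, black between the spokes and a steel-coloured hub; starts face up on the yellow wheel (top of the stack). Both faces are flat. Origin: centre of its underside; z points up out of its face.
- pad_red: fixed round red drying pad, 84 mm in diameter and 5 mm thick, flat, with a small white dot at its centre, lying on the work surface. Origin: centre of its underside, so its top is 5 mm above it; z up.
- pad_blue: fixed round blue drying pad, 84 mm in diameter and 5 mm thick, flat, with a small white dot at its centre, lying on the work surface. Origin: centre of its underside, so its top is 5 mm above it; z up.
- pad_yellow: fixed round yellow drying pad, 84 mm in diameter and 5 mm thick, flat, with a small white dot at its centre, lying on the work surface. Origin: centre of its underside, so its top is 5 mm above it; z up.
- pad_green: fixed round green drying pad, 84 mm in diameter and 5 mm thick, flat, with a small white dot at its centre, lying on the work surface. Origin: centre of its underside, so its top is 5 mm above it; z up.
- glue_bottle: loose white glue bottle with an orange cap, 34 mm in diameter, 75 mm tall, standing upright among the pads; leave it alone. Origin: centre of its underside; z up.
- paint_cup: loose small open steel paint cup, 42 mm across the rim, 36 mm tall, standing upright among the pads; leave it alone. Origin: centre of its underside; z up.
Not all that is in view belongs to the job. Of the things that look like the pad_yellow, take the one that is nearest to the robot's base at the start.

How it is judged:
By the outcome, as a careful person would: the job done as asked, in the order asked, and still so for the second after the job is handed in, with the robot touching nothing.
It also fails if it takes over 112 s, if anything falls off the work surface, if the arm or the gripper's body presses on something with over 40 N, if the wrist force passes 120 N, or if a joint passes its speed limit or range.

## Working session

There is one attempt and no reset: what is moved stays moved. The work goes in short steps, each a Python script; the robot and the scene stay as the last script left them, time stands still between calls to the robot, and variables do not carry over. Pictures are saved under pics/ and viewed, at most 14 in all, crops included, and the job is handed in when it is done.

```bash
mkdir -p pics; ls
python3 - <<'E'
from bench import ctrl
import cv2,numpy as np
for c in("top","side"):
    cv2.imwrite(f"pics/{c}0.png",ctrl.grab_frame(c))
    k=ctrl.get_calibration(c);R=np.array(k["R"]);print(c,-R.T@np.array(k["t"]),R[2],k["distortion"],k["camera_matrix"][0])
print(ctrl.grip_point_offset, ctrl.get_obs()["tool_rot"],ctrl.get_obs()["t"])
E
```

```text
pics
top [ 0.42942544 -0.02678552  1.59373331] [ 0.10878546  0.01164461 -0.99399705] [-0.07490836  0.          0.          0.          0.        ] [485.66276397   0.         314.69853882]
side [0.3801114  0.82195335 0.73327974] [ 0.16305559 -0.77347131 -0.61249898] [-0.01896207  0.          0.          0.          0.        ] [383.92867493   0.         320.80916739]
0.0188 [[ 8.95238476e-01  4.45587007e-01 -5.39522424e-04]
 [ 4.45587328e-01 -8.95237997e-01  9.28033922e-04]
 [-6.94811167e-05 -1.07121603e-03 -9.99999424e-01]] 0.1
```

View pics/top0.png

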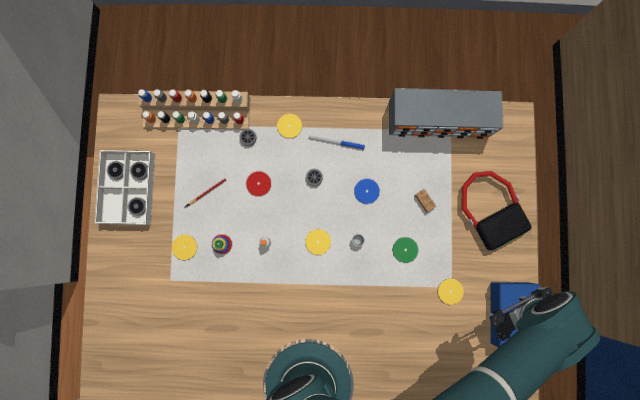

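View pics/side0.png

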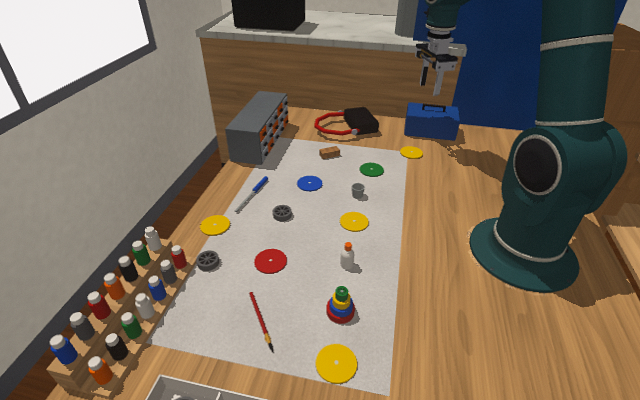

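The top view shows the stack at (221,244), red pad (258,183), blue pad (366,191) and green pad (405,250). There are four yellow discs: (184,247), (289,126), (318,242) and (451,291). The glue bottle is at (264,243) and the cup at (357,242). The side view agrees.

```bash
cat > h.py <<'E'
from bench import ctrl
import cv2,numpy as np
def ray(cam,uv):
    k=ctrl.get_calibration(cam);R=np.array(k["R"]);t=np.array(k["t"])
    n=cv2.undistortPoints(np.array(uv,float).reshape(-1,1,2),np.array(k["camera_matrix"]),np.array(k["distortion"])).reshape(-1,2)
    return -R.T@t, np.c_[n,np.ones(len(n))]@R
def plane(cam,uv,z):
    o,d=ray(cam,uv); return o+d*((z-o[2])/d[:,2])[:,None]
def disc(cam,mask,z):
    "centre and diameter of mask projected on plane z"
    c=max(cv2.findContours(mask.astype(np.uint8),cv2.RETR_EXTERNAL,cv2.CHAIN_APPROX_NONE)[0],key=cv2.contourArea)
    p=plane(cam,c[:,0,:],z)[:,:2]
    (x,y),r=cv2.minEnclosingCircle((p*1000).astype(np.float32))
    m=plane(cam,np.argwhere(mask)[:,::-1],z)[:,:2].mean(0)
    return m.round(4),np.array([x,y]).round(1),round(2*r,1)
E
python3 - <<'E'
from h import *
Z=dict(pad_red=.005,pad_blue=.005,pad_yellow=.005,pad_green=.005,wheel_red=.018,wheel_blue=.036,wheel_yellow=.054,wheel_green=.072,glue_bottle=.0375,paint_cup=.018)
for c in("top","side"):
    ctrl.grab_frame(c)
    for n,z in Z.items():
        for s in ctrl.silhouettes(c,n)[:5]:
            if s["pixels"].sum()>5: print(c,n,round(s["p"],2),np.round(s["extent"],1),*disc(c,s["pixels"],z))
E
```

```text
top pad_red 0.9 [258.  185.3  20.3  25.2] [0.6469 0.182 ] [647.4 182.4] 82.7
top pad_blue 0.8 [367.1 192.8  24.7  28.2] [ 0.6307 -0.1771] [ 630.9 -177.4] 85.4
top pad_blue 0.41 [259.6 185.1  22.8  24.4] [0.6471 0.1811] [647.1 180.5] 84.5
top pad_yellow 0.77 [319.  244.1  24.7  26.6] [ 0.4605 -0.0209] [460.  -20.6] 84.1
top pad_yellow 0.73 [450.2 293.2  28.6  27.7] [ 0.3095 -0.4545] [ 310.3 -454.7] 87.3
top pad_yellow 0.69 [290.1 125.7  26.7  22.6] [0.8449 0.0839] [844.9  84.2] 84.9
top pad_yellow 0.65 [182.7 248.2  24.4  29. ] [0.4321 0.4181] [432.1 418.2] 86.4
top pad_green 0.67 [405.8 248.1  27.7  23.1] [ 0.4428 -0.307 ] [ 443.1 -306.5] 87.1
top wheel_green 0.75 [405.1 249.1  23.5  27.9] [ 0.4429 -0.2958] [ 443.7 -296.6] 81.1
top wheel_green 0.63 [219.9 245.9   8.9   7.5] [0.4477 0.2887] [447.4 288.3] 25.9
top glue_bottle 0.51 [264.9 244.9   8.   11.7] [0.4556 0.1508] [454.8 150.4] 34.4
top paint_cup 0.65 [358.1 240.4   5.5  11.9] [ 0.4679 -0.1505] [ 467.7 -150.3] 36.5
side pad_red 0.9 [270.1 261.9  34.5  27.9] [0.6469 0.1817] [648.3 181.2] 86.8
side pad_blue 0.85 [307.  184.6  27.
[... 600 characters left out ...]
0.6307 -0.1771] [ 631.  -177.5] 85.4
side wheel_red 0.78 [343.8 314.5  30.9  20.7] [0.4411 0.3153] [444.  301.5] 69.0
side wheel_red 0.44 [372.4 169.4  23.1  12. ] [ 0.439 -0.283] [ 438.8 -283. ] 90.3
side wheel_blue 0.74 [341.2 310.8  24.2  15.9] [0.4409 0.3152] [442.3 305. ] 50.3
side wheel_blue 0.68 [309.4 182.7  25.1  17.4] [ 0.6214 -0.1352] [ 622.7 -136.5] 86.9
side wheel_blue 0.19 [355.4 222.1  28.   17.9] [0.4565 0.0166] [453.4  16. ] 83.2
side wheel_yellow 0.49 [341.4 300.   21.3  12.8] [0.4436 0.3068] [443.8 300.1] 44.7
side wheel_green 0.45 [341.6 293.5  11.7  16.6] [0.4446 0.2965] [444.8 296.5] 39.0
side glue_bottle 0.56 [347.1 254.8  15.   27.8] [0.4536 0.1546] [456.1 148.6] 90.8
```

Pads measured against the 84 mm size: red (.647,.182), blue (.631,-.177), yellow (.461,-.020), which is nearest to the base, and green (.4425,-.306). Next I'll add a cylinder fit for the top wheel and move it.

```bash
cat >> h.py <<'E'
from scipy.optimize import least_squares
HUE=dict(red=(172,8),blue=(105,125),yellow=(18,35),green=(45,85))
DIA=dict(red=.064,blue=.052,yellow=.040,green=.028)
PAD=dict(red=(.647,.182),blue=(.631,-.177),yellow=(.461,-.020),green=(.4425,-.306))
LEV=dict(red=0,blue=.018,yellow=.036,green=.054)
def project(cam,P):
    k=ctrl.get_calibration(cam);R=np.array(k["R"])
    return cv2.projectPoints(P,cv2.Rodrigues(R)[0],np.array(k["t"]),np.array(k["camera_matrix"]),np.array(k["distortion"]))[0].reshape(-1,2)
def hull(cam,x,y,z0,d):
    a=np.linspace(0,2*np.pi,60)
    P=np.concatenate([np.c_[x+d/2*np.cos(a),y+d/2*np.sin(a),0*a+z] for z in(z0,z0+.018)])
    return cv2.convexHull(project(cam,P).astype(np.float32))
def cen(h): m=cv2.moments(h); return np.array([m["m10"],m["m01"]])/m["m00"],m["m00"]
def find(cam,col,guess,z0,img=None):
    "xy of a wheel seen unobstructed by hue, plus ratio of seen to expected area"
    img=ctrl.grab_frame(cam) if img is None else img
    H,S,V=cv2.split(cv2.cvtColor(img,cv2.COLOR_BGR2HSV));lo,hi=HUE[col]
    m=((H>=lo)|(H<=hi) if lo>hi else (H>=lo)&(H<=hi))&(S>110)&(V>35)
    roi=np.zeros(m.shape,np.uint8);cv2.fillConvexPoly(roi,hull(cam,*guess,z0,DIA[col]+.03).astype(int),1)
    m=m.astype(np.uint8)*roi
    big=np.zeros_like(m)
    n,l,st,_=cv2.connectedComponentsWithStats(m)
    for i in range(1,n):
        if st[i,4]>=4: big[l==i]=1
    # hull of pixel corners
    p=np.argwhere(big)[:,::-1]; p=np.concatenate([p+np.array(o) for o in((-.5,-.5),(.5,-.5),(-.5,.5),(.5,.5))])
    c,a=cen(cv2.convexHull(p.astype(np.float32)))
    f=lambda q:cen(hull(cam,*q,z0,DIA[col]))[0]-c
    q=least_squares(f,guess,diff_step=1e-3).x
    return q, a/cen(hull(cam,*q,z0,DIA[col]))[1]
RD=np.array([[0,1,0],[1,0,0],[0,0,-1.]]); 
def look(col,guess,z0):
    r=[find(c,col,guess,z0) for c in("top","side")]
    for q,a in r: print(col,q.round(4),round(a,2))
    return np.mean([q for q,a in r],0)
def op(mm): ctrl.set_gripper(min(1,mm/94))
def st(s): o=ctrl.get_obs();print(s,"t",round(o["t"],1),o["ee_pos"].round(4) if hasattr(o["ee_pos"],"round") else o["ee_pos"],"w",round(o["grip_width"]*94,1),"gf",round(o["gripper_force"],1),"F",np.round(o["force"],1))
E
python3 - <<'E'
from h import *
q=look("green",(.447,.291),.054)
for R in (RD,RD@np.diag([-1,-1,1])):
    for p in [(.447,.291,.15),(.447,.291,.003),*[(*v,.008) for v in PAD.values()]]:
        s=ctrl.solve_ik(p,R); print(p,None if s is None else np.round(s,0))
E
```

```text
green [0.4455 0.2913] 0.81
green [0.4445 0.2894] 0.93
(0.447, 0.291, 0.15) [  8.  29. -57. 107.  28.  59. -60.]
(0.447, 0.291, 0.003) [  7.  46. -58. 112.  51.  52. -77.]
(0.647, 0.182, 0.008) [  4.  46. -32.  91.  29.  52. -39.]
(0.631, -0.177, 0.008) [ 27.  42. -20.  94.  18.  47.  -1.]
(0.461, -0.02, 0.008) [ 22.  28. -27. 122.  22.  34. -21.]
(0.4425, -0.306, 0.008) [ 44.  32. -16. 112.  13.  38.  20.]
(0.447, 0.291, 0.15) [ 11.  31. -62. 107.  31.  61. 117.]
(0.447, 0.291, 0.003) [ 10.  50. -62. 112.  55.  55. 100.]
(0.647, 0.182, 0.008) [ 20.  59. -63.  91.  57.  66. 124.]
(0.631, -0.177, 0.008) [   4.   41.   13.   95.  -12.   45. -158.]
(0.461, -0.02, 0.008) [ -49.   44.   62.  125.  -56.   47. -131.]
(0.4425, -0.306, 0.008) [  20.   32.   15.  113.  -13.   37. -138.]
```

```bash
cat >> h.py <<'E'
def pick(col,q,eps=.003):
    x,y=q
    op(DIA[col]*1000+24)
    z=LEV[col]+eps
    ctrl.movel((x,y,z+.05),RD,rate=.3)
    hit=ctrl.movel((x,y,z),rate=.08,max_force=8); st(f"down hit={hit}")
    op(DIA[col]*1000-10 if False else 0); st("gripped")
    ctrl.movel((x,y,z+.03),rate=.06)
    ctrl.movel((x,y,.17),rate=.25); st("up")
def place(col,dy=0,eps=.003):
    x,y=PAD[col]; y+=dy; z=.005+eps
    ctrl.movel((x,y,.17),RD,rate=.3)
    ctrl.movel((x,y,z+.012),rate=.2)
    hit=ctrl.movel((x,y,z-.003),rate=.02,max_force=4); st(f"set hit={hit}")
    op(DIA[col]*1000+16); st("open")
    ctrl.movel((x,y,z+.04),rate=.1);ctrl.movel((x,y,.17),rate=.3)
E
python3 - <<'E'
from h import *
ctrl.move_ptp((.445,.2905,.18),RD); st("above")
pick("green",(.445,.2905))
cv2.imwrite("pics/g1.png",cv2.resize(ctrl.grab_frame("side")[200:400,240:440],None,fx=3,fy=3))
E
```

```text
above t 4.3 [0.4455 0.2899 0.1799] w 93.9 gf 0.0 F [ 0.3 -0.8 -0.3]
down hit=False t 6.3 [0.445  0.2908 0.0572] w 52.1 gf 0.0 F [ 0.4 -0.5 -0. ]
gripped t 6.8 [0.4451 0.2905 0.0572] w 27.1 gf 30.0 F [ 0.6 -0.6  2.4]
up t 8.0 [0.4451 0.2903 0.1702] w 27.3 gf 30.0 F [ 0.7 -0.9 -0.8]
```

View pics/g1.png

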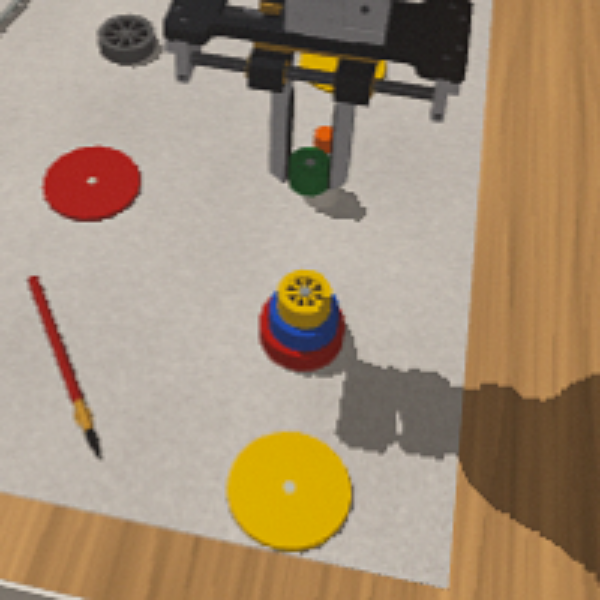

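The green wheel is held level between the fingers and the rest of the stack is intact. I'll place green, then measure and pick yellow.

Run:
```python
from h import *
place("green")
look("green",PAD["green"],.005)
q=look("yellow",(.445,.291),.036)
cv2.imwrite("pics/g2.png",cv2.resize(ctrl.grab_frame("top")[200:300,200:430],None,fx=3,fy=3,interpolation=2))
```

```text
set hit=True t 11.7 [ 0.4421 -0.3059  0.0076] w 27.1 gf 30.0 F [-0.   0.4 -1.4]
open t 12.2 [ 0.4421 -0.306   0.008 ] w 43.8 gf 0.0 F [ 0.4  1.3 -0.1]
green [ 0.4436 -0.3024] 4.33
green [ 0.4428 -0.2978] 2.77
yellow [0.4455 0.2932] 0.95
yellow [0.4442 0.2916] 1.03
```

View pics/g2.png

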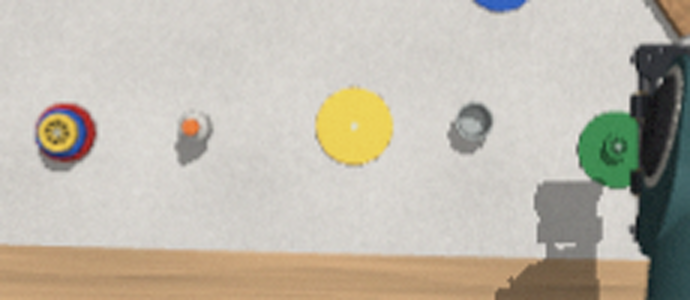

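Green sits on its pad near the middle, at crop pixel (617,148). Yellow is on top of the stack at about (.445,.2925). I'll do yellow next and then measure blue.

Run:
```python
from h import *
q=(.445,.2925)
ctrl.movel((*q,.17),RD,rate=.35)
pick("yellow",q); place("yellow")
q=look("blue",(.445,.292),.018)
cv2.imwrite("pics/y2.png",cv2.resize(ctrl.grab_frame("side")[140:340,260:440],None,fx=3,fy=3,interpolation=2))
```

```text
down hit=False t 17.5 [0.445  0.2928 0.0392] w 63.8 gf 0.0 F [-0.2  0.5  0.3]
gripped t 18.0 [0.4451 0.2925 0.0392] w 39.0 gf 30.0 F [-0.7 -1.5  3.9]
up t 19.2 [0.4451 0.2922 0.17  ] w 39.5 gf 30.0 F [-0.7 -0.3 -0.8]
set hit=True t 21.9 [ 0.4606 -0.0201  0.0077] w 39.6 gf 30.0 F [ 0.1  0.4 -0.5]
open t 22.3 [ 0.4607 -0.0202  0.0081] w 55.8 gf 0.0 F [0.3 0.7 0.6]
blue [0.4448 0.2937] 0.97
blue [0.4438 0.2919] 0.99
```

View pics/y2.png

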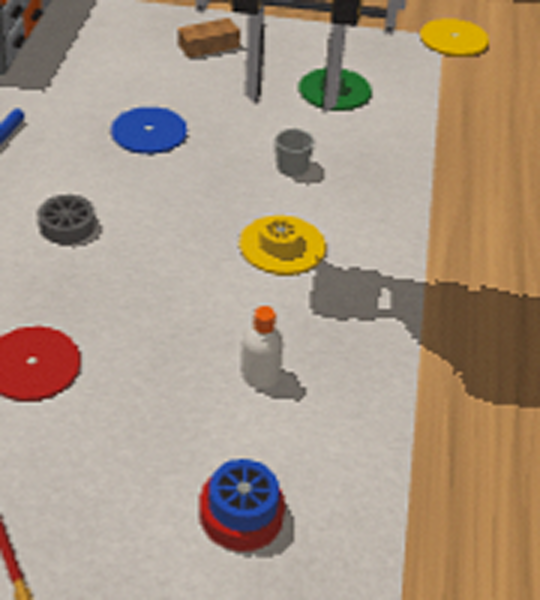

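Yellow is flat in the middle of its pad, and blue is exposed on top of red. I'll do blue, then red.

Run:
```python
from h import *
q=(.4445,.2928)
ctrl.movel((*q,.17),RD,rate=.35)
pick("blue",q); place("blue")
q=look("red",(.445,.292),0)
assert abs(q-[.445,.292]).max()<.005 and ctrl.get_obs()["t"]<60
ctrl.movel((*q,.17),RD,rate=.35)
pick("red",q); place("red")
ctrl.movel((.45,0.15,.3),rate=.3)
ctrl.move_ptp((.278,-.5,.3),ctrl.get_obs()["tool_rot"]);st("end")
for c in("top","side"):
    im=ctrl.grab_frame(c); im=im[150:290,210:440] if c=="top" else im[120:320,220:420]
    cv2.imwrite(f"pics/f_{c}.png",cv2.resize(im,None,fx=3,fy=3,interpolation=2))
```

```text
down hit=False t 26.6 [0.4445 0.2931 0.0212] w 76.1 gf 0.0 F [-0.  -0.3 -0.2]
gripped t 27.1 [0.4446 0.2928 0.0212] w 51.5 gf 30.0 F [ 0.1 -1.   3.7]
up t 28.4 [0.4445 0.2925 0.1698] w 51.3 gf 30.0 F [-0.1 -0.7 -0.1]
set hit=True t 31.7 [ 0.6309 -0.1771  0.0078] w 51.6 gf 30.0 F [ 0.3 -1.   5.9]
open t 32.2 [ 0.6305 -0.1771  0.0075] w 67.9 gf 0.0 F [-0.3 -0.7  0.2]
red [0.4455 0.293 ] 0.99
red [0.4446 0.2908] 1.02
down hit=False t 36.8 [0.4451 0.2922 0.0032] w 88.0 gf 0.0 F [ 0.  -0.6 -0.5]
gripped t 37.3 [0.4452 0.2919 0.0032] w 63.4 gf 30.0 F [-0.  -0.6  5. ]
up t 38.7 [0.4449 0.2914 0.1693] w 63.4 gf 30.0 F [-0.2  0.8 -0.8]
set hit=True t 41.1 [0.647  0.1819 0.0078] w 63.0 gf 30.0 F [ 0.6 -0.5  5.6]
open t 41.6 [0.6466 0.1817 0.0074] w 79.8 gf 0.0 F [-0.2  1.  -0.7]
end t 46.2 [ 0.2789 -0.4995  0.3001] w 79.7 gf 0.0 F [-0.4  1.1 -0.3]
```

View pics/f_top.png

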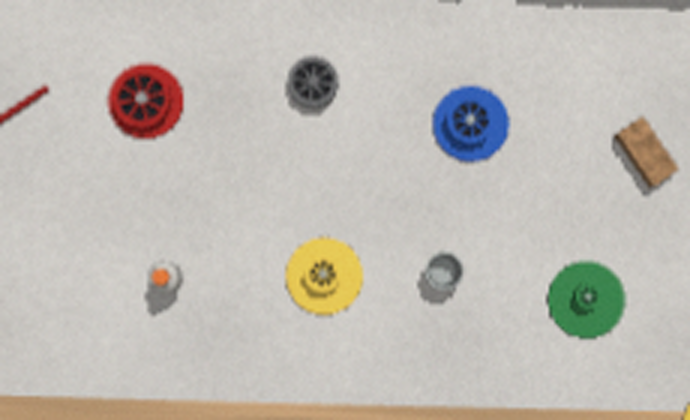

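View pics/f_side.png

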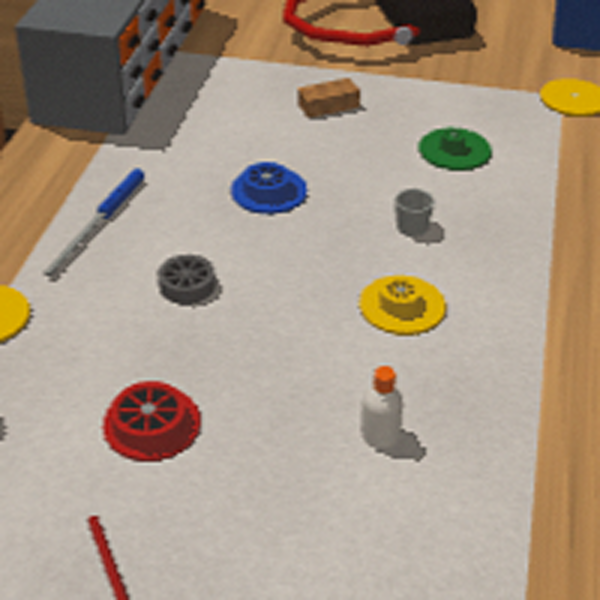

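All four wheels lie face up on their own pads, and the bottle and cup are standing where they were. I'll check the hub positions numerically before handing in (red (142,97), blue (470,120), yellow (322,272), green (589,296) in the top crop).

Run:
```python
from h import *
uv=dict(red=(142,97),blue=(470,120),yellow=(322,272),green=(589,296))
uv2=dict(red=(148,409),blue=(267,176),yellow=(402,290),green=(454,139))
bad=0
for c in uv:
    a=plane("top",[((uv[c][0]-1)/3+210,(uv[c][1]-1)/3+150)],.023)[0,:2]-PAD[c]
    b=plane("side",[((uv2[c][0]-1)/3+220,(uv2[c][1]-1)/3+120)],.023)[0,:2]-PAD[c]
    print(c,a.round(4),b.round(4)); bad=max(bad,np.linalg.norm((a+b)/2))
if bad<.005: print(ctrl.hand_in())
```

```text
red [ 0.0029 -0.0004] [0.0008 0.0006]
blue [0.0015 0.001 ] [0.0006 0.0007]
yellow [0.0033 0.001 ] [-0.0002  0.0008]
green [ 0.0023 -0.0003] [-0.0007  0.0103]
```

Red, blue and yellow are within 2 mm. The side reading for green's y is off by 10 mm, so I'll take a closer look.

Run:
```python
from h import *
out=[]
for c in("side","top"):
    im=ctrl.grab_frame(c); x,y,_=project(c,np.array([[.4425,-.306,.01]])).ravel().tolist()+[0]
    x0,y0=int(x)-20,int(y)-20; s=12
    v=cv2.resize(im[y0:y0+40,x0:x0+40],None,fx=s,fy=s,interpolation=0); 
    h=((hull(c,.4425,-.306,.005,.028)-[x0,y0]+.5)*s).astype(int); cv2.polylines(v,[h],True,(255,255,255),1)
    out.append(cv2.resize(v,(400,400)))
cv2.imwrite("pics/gz.png",np.hstack(out))
```

```text
(no output)
```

View pics/gz.png

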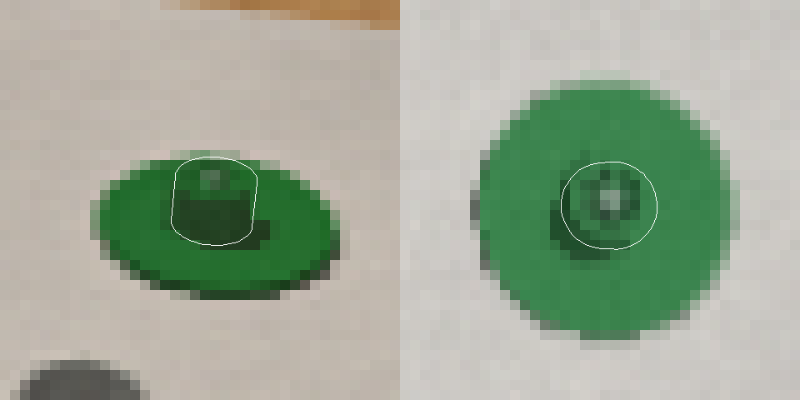

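The green wheel matches the predicted outline at the pad centre in both views to within about half a pixel (hub at (212,178) in the side view and (612,203) in the top view). The 10 mm came from my rough pixel reading, so I'm handing in.

```bash
python3 -c "
from bench import ctrl
print(ctrl.hand_in())"
```

```text
the job is handed in; nothing more can be done
None
```

The job is handed in at about 46 s: all four wheels lie flat, face up and within about 2 mm of the middle of their own pads, all released, and the glue bottle and paint cup are still standing where they were.

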